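# Take the torch off its charging dock

## Task

The power may go tonight: take the aluminium torch off its sloping charging dock. Gently slide the dock's keeper all the way up the slope to its stop and leave it there, ease the torch straight out of the moulded cavity, and lay it gently, lengthwise and flat, in the wooden tray without dropping it. Leave the key bowl, keys, car fob and sunglasses case as they are.

Things in the scene. Friction and masses are not known exactly. Their poses are not given: they have to be found in the camera images.
- dock: Grey plastic charging dock, fixed: a wedge 68 wide, 192 deep, its upper face sloping up at 40 degrees. Origin on the console under the seat; local x level to the high end, roughly away from the robot; z up. The cavity runs up the slope. Heights square to the slope from the torch axis: dock top all round +20 mm; barrel bed floor -16, 37 wide; head pocket floor -22, 56 wide; finger gap floor -29.
- dock_seat (a point): Point on the seated torch's axis, 100 mm above the dock's origin, axes as the dock: up the slope is (cos40, 0, sin40), straight out of the cavity (-sin40, 0, cos40). It is the middle of the finger gap, 34 mm long up the slope between barrel bed and head pocket and open at both sides. The torch has about 2 mm of play.
- keeper (a joint): Black keeper, a bridge 83 wide and 30 long sliding on the dock along the slope, m: 0 = down over the torch head, which it holds in; 0.040 = at its upper stop, clear of the torch. Starts at 0 to 0.010. Stays where left; friction about 2.5 N, rigid stop.
- keeper_ridge (a point): Middle of the lower face of the keeper's thumb ridge, moving with it: 38 mm square to the slope above the torch axis and, with the joint at 0, 22 mm up the slope from dock_seat. Ridge 44 wide, 10 long up the slope, from 31 to 45 mm above the axis; the bridge's underside is 25 mm above it, 3 mm over the torch's head. Local x up the slope, z square to it.
- torch: Aluminium torch 150 long, about 0.27 kg. Round barrel 32 diameter, hexagonal head 44 across flats, 51 across corners and 36 long, a flat facing up in the dock. Origin on its axis, 92 mm from the tail, 58 mm from the lens, 6 mm from the centre of mass, in the finger gap when seated; local x to the lens (up the slope). Laid on a flat floor its origin is 21 mm up.
- tray: Loose wooden tray 140 (local x) by 240 (local y, its length), walls 6 thick and 26 high in all, floor 6 thick with a cork sheet. Origin under its centre, z up. Empty at the start.
- key_bowl: Blue ceramic bowl, 144 across, 55 high; origin under its centre. Bystander.
- key_ring: Steel split ring 56 across with two keys, lying flat, reaching 82 mm; origin at the ring's centre. Bystander.
- car_fob: Black plastic car fob 85 by 38 by 13, lying flat; origin under its middle. Bystander.
- sunglasses_case: White plastic sunglasses case 70 by 165 by 55 with its hinged lid closed; origin under its centre. Bystander.
Not all that is in view belongs to the job. There is more than one size of the dock; the job needs the smaller. Several things have the shape of the torch; the one meant has the colours described above.

How it is judged:
By the outcome, as a careful person would: the job done as asked, in the order asked, and still so for the second after the job is handed in, with the robot touching nothing.
It also fails if it takes over 64 s, if anything falls off the work surface, if the arm or the gripper's body presses on something with over 40 N, if the wrist force passes 120 N, or if a joint passes its speed limit or range.

## Robot

A 6-joint arm with a two-finger parallel gripper is mounted at the origin on the work surface. World frame = base frame: x ahead of the robot, y to its left, z up, the work surface at z = 0. Lengths are in m, angles in rad, forces in N, time in s.
With the tool pointing down it reaches from about 0.3 to 0.875 m from the base axis. Payload 6.4 kg.
Tool frame: the origin (TCP) lies midway between the tips of the shut fingers; the grasp point (between the pads) lies 19 mm behind it; z points along the fingers, y is the line along which they close (so a half turn about z gives the same grasp; the last joint's range is limited). The gripper opens to 85 mm and grips with 20 to 120 N. Pads are 22 mm wide; open, the fingers measure 114 mm over their backs; the gripper's body (76 mm by 85 mm) begins 54 mm behind the grasp point. The pads swing forward as they close: fully open they stand 13 mm farther back than shut.
Start: joints at [0.915, 0.181, 1.607, -0, 1.354, -0.206], TCP at [0.25, 0.518, 0.231] pointing down, gripper open.
Joint ranges: [-2.99, 2.99], [-0.89, 2.07], [0.3, 2.58], [-1.14, 4.28], [0, 2.63], [-3.12, 3.12]. Speed limits (rad/s): [2.57, 2.57, 3.01, 3.14, 3.14, 3.14].

## Interface

Orientations are given as a unit quaternion [w, x, y, z].
In Python, from bench import ctrl, vision, workorder gives the robot as it stands. The module is installed in compiled form; this text tells all that it offers.
- The arm moves only by the tool servo_tool, never from a script. Its argument "steps" is a list of rows, each an object of numbers: "dx", "dy", "dz": the shift along the world's x, y, z as a fraction of full scale; "wx", "wy", "wz": the turn, a rotation vector about the world's x, y, z as a fraction of full scale. A call has exactly 5 rows; each row is the pose to reach, as a shift and turn from the pose commanded when the call began, turning the shorter way round; what a row does not reach only later rows make up. Full scale, the value 1, is 100 mm for a shift and pi rad for a turn. A row lasts 1/12 s, in which the tool goes at most 41.7 mm and 7.16 degrees, less where a joint would pass 70% of its speed; a pose out of reach is approached as far as the arm can. A call with a number of a shift or a turn outside -1 to 1 is refused whole. A call with a gripper value outside its range is refused whole. "jaw" is the opening, from 0 (shut) to 1 (fully open), set as the call begins (left out, the last holds). The fingers move at their own pace and stop on an object; the grip force is fixed at half the most. Time passes only in rows, so rows that repeat a pose let the fingers close, or fill a call up. It gives the time, the measured TCP pose, the force, the opening and the grip force at its end, in the units of the state.
- ctrl.get_obs(): the state, without advancing time (a new reading comes with each control period).
- vision.camera(name): name is "side" or "top"; returns a dict with "frame" (480x640x3 uint8, red, green, blue), "vfov" (degrees; the focal length in pixels is half the picture's height over the tangent of half this angle, whatever the lens; pixels are square), "cx", "cy" (the principal point, pixels), "D" ([k1, k2, p1, p2, k3] as OpenCV has them; the pictures are not rectified), "camera_from_world" (4x4, takes a point from world to camera coordinates). Camera axes: x right, y up, looking along -z (the intrinsics and any distortion apply to the point x, -y, -z); pixel columns grow to the right and rows downward; lengths in m; the calibration is good to about 2 mm. A picture is of the moment at which its call begins. There is no depth.
- workorder.hand_in(): hands the job in; it is judged then, once.
The state is a dict: "time_s": time; "q": joint angles; "dq": joint speeds; "joint_efforts": joint torques, N m; "eef_pos": TCP position; "eef_rot": TCP orientation; "wrist_force": force on the tool from outside, world axes, zero at the start; "torque": the same for the moment, N m; "opening": opening from 0.0 (shut) to 1.0 (fully open); "grasp_force": force on a finger pad.
Only numpy, scipy, OpenCV 4.12 (cv2) and the standard library are available. Lean on these libraries where they do the work, as an engineer would, in place of code of your own. Each camera call takes 0.05 s, during which the arm holds its last target. There are 200 camera calls.

## Working session

There is one attempt and no reset: what is moved stays moved. The work goes in short steps, Python scripts to look and compute and a tool call to move; the robot and the scene stay as the last step left them, time stands still between calls to the robot, and variables do not carry over. Pictures are saved under pics/ and viewed, at most 10 in all, crops included, and the job is handed in when it is done.

Besides the shell and the picture viewer there is one more tool, called as a command line: name --argument value ..., lists and objects as JSON in quotes. servo_tool: Moves the arm, as the interface text tells. Its arguments: {"type":"object","properties":{"steps":{"type":"array","items":{"type":"object","properties":{"dx":{"type":"number"},"dy":{"type":"number"},"dz":{"type":"number"},"wx":{"type":"number"},"wy":{"type":"number"},"wz":{"type":"number"}}}},"jaw":{"type":"number"}},"required":["steps"]}

```bash
mkdir -p pics; cat > h.py <<'E'
import numpy as np, cv2, pickle
from bench import ctrl, vision, workorder
def snap(n,tag):
    c=vision.camera(n); cv2.imwrite(f'pics/{tag}.png',c['frame'][:,:,::-1]); pickle.dump(c,open(f'{tag}.pkl','wb')); return c
def load(tag): return pickle.load(open(f'{tag}.pkl','rb'))
def K(c):
    f=240/np.tan(np.radians(c['vfov'])/2); return np.array([[f,0,c['cx']],[0,f,c['cy']],[0,0,1.]])
S=np.diag([1,-1,-1.])
def proj(c,P):
    T=c['camera_from_world']; R=S@T[:3,:3]; t=S@T[:3,3]
    return cv2.projectPoints(np.asarray(P,float).reshape(-1,1,3),cv2.Rodrigues(R)[0],t,K(c),np.array(c['D'],float))[0].reshape(-1,2)
def ray(c,px):
    u=cv2.undistortPoints(np.array(px,float).reshape(-1,1,2),K(c),np.array(c['D'],float)).reshape(-1,2)
    T=c['camera_from_world']; R=S@T[:3,:3]; t=S@T[:3,3]
    d=np.c_[u,np.ones(len(u))]@R; return -R.T@t,d
def onz(c,px,z):
    o,d=ray(c,px); return o+d*((z-o[2])/d[:,2])[:,None]
E
python3 - <<'E'
from h import *
for n in('top','side'):
    c=snap(n,n+'0'); o,_=ray(c,[[320,240]]); print(n,o,c['vfov'],c['cx'],c['cy'],c['D'])
o=ctrl.get_obs(); print(o['eef_pos'],o['eef_rot'],o['time_s'],o['wrist_force'])
E
```

```text
top [0.45474791 0.07993136 1.24329203] 42.330224319093276 315.71530616822486 249.19820739853765 [-0.07771332  0.          0.          0.          0.        ]
side [ 0.25445368 -0.6874658   0.79623471] 50.3710626207238 315.68805171031164 238.36309752811582 [-0.09649213  0.          0.          0.          0.        ]
[0.24967326 0.51740111 0.2304493 ] [-3.39010971e-04  2.23004059e-01  9.74817169e-01 -7.49733762e-04] 0.1 [-0.428139   -0.56361183 -0.60041568]
```

View pics/top0.png

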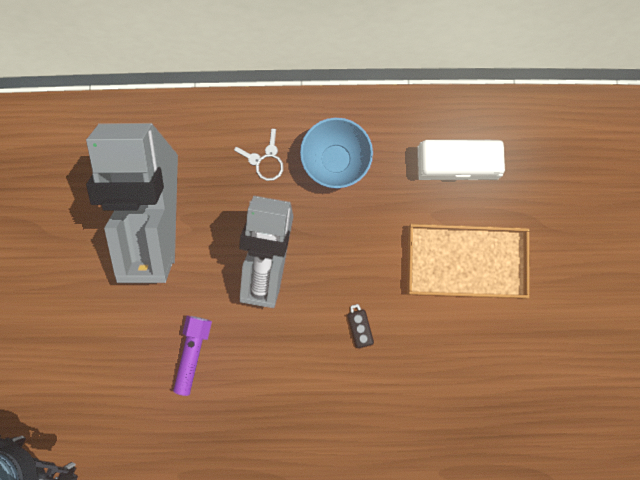

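View pics/side0.png

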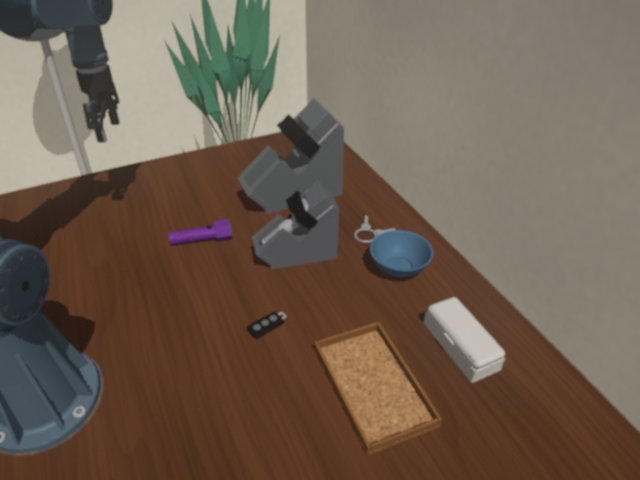

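The possible torches in the top view are the silver one in the small dock at (263,270), the purple decoy at (192,355), and the empty large dock at (135,205). I choose the silver torch in the small dock. The tray is at (469,261), with the fob near (360,326). Next I'll check the choice in one close crop.

```bash
python3 - <<'E'
import cv2,numpy as np
a=cv2.imread('pics/top0.png')[190:315,215:315]; b=cv2.imread('pics/side0.png')[175:275,240:350]
a=cv2.resize(a,(400,500),interpolation=cv2.INTER_CUBIC); b=cv2.resize(b,(400,364),interpolation=cv2.INTER_CUBIC)
o=np.zeros((500,800,3),np.uint8); o[:,:400]=a; o[:364,400:]=b; cv2.imwrite('pics/crop0.png',o)
E
```

```text
(no output)
```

View pics/crop0.png

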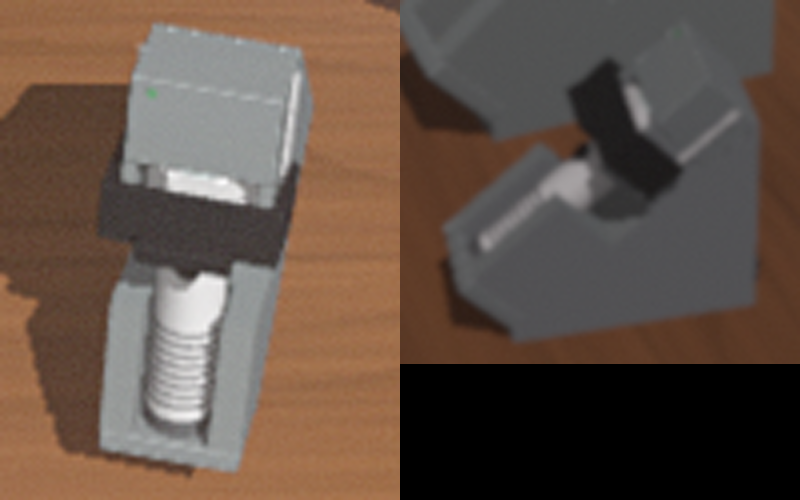

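```bash
python3 - <<'E'
from h import *
np.set_printoptions(precision=4,suppress=True)
t,s=load('top0'),load('side0')
print('sidebase',onz(s,[[271.6,268.5],[337.6,257.5],[254.5,250]],0))
print('top low',onz(t,[[240.5,303],[274.5,307.5]],0),onz(t,[[240.5,303],[274.5,307.5]],.055))
print('top hi',onz(t,[[253,196.5],[290.5,202.5]],.22))
# tray rim
h=cv2.cvtColor(t['frame'],cv2.COLOR_RGB2HSV)
pts=[[409,225.5],[529.5,228],[529,298],[403.5,296]]
R=onz(t,pts,.026);print(R,R.mean(0),np.linalg.norm(np.diff(R,axis=0),axis=1))
R=onz(s,[[316,346],[378,326],[438,419],[370,447]],.026);print(R,R.mean(0))
print('fob',onz(t,[[354,306],[367,347]],.0))
E
```

```text
sidebase [[0.5172 0.1592 0.    ]
 [0.6739 0.1305 0.    ]
 [0.5027 0.2393 0.    ]]
top low [[0.4973 0.2336 0.    ]
 [0.4874 0.1655 0.    ]] [[0.4954 0.2268 0.055 ]
 [0.486  0.1617 0.055 ]]
top hi [[0.6681 0.1855 0.22  ]
 [0.6569 0.1225 0.22  ]]
[[ 0.6456 -0.1048  0.026 ]
 [ 0.6375 -0.3473  0.026 ]
 [ 0.4977 -0.3388  0.026 ]
 [ 0.5057 -0.0897  0.026 ]] [ 0.5716 -0.2202  0.026 ] [0.2427 0.1401 0.2493]
[[ 0.5088 -0.1115  0.026 ]
 [ 0.6417 -0.1168  0.026 ]
 [ 0.6313 -0.3423  0.026 ]
 [ 0.5024 -0.3384  0.026 ]] [ 0.5711 -0.2272  0.026 ]
fob [[ 0.4883  0.0064  0.    ]
 [ 0.4066 -0.0178  0.    ]]
```

```bash
cat > model.py <<'E'
from h import *
def dock(x,y,yaw):
    c,s=np.cos(yaw),np.sin(yaw); R=np.array([[c,-s,0],[s,c,0],[0,0,1]]); 
    return lambda P: np.atleast_2d(P)@R.T+[x,y,0]
C,Sn=np.cos(np.radians(40)),np.sin(np.radians(40))
def sl(u,v,w): return [u*C-w*Sn, v, 100+u*Sn+w*C]   # mm slope coords
E
python3 - <<'E'
from model import *
np.set_printoptions(precision=4,suppress=True)
t,s=load('top0'),load('side0')
yaw=np.radians(-8.27); ax=np.array([np.cos(yaw),np.sin(yaw)]); fm=np.array([.4924,.1996])
P=onz(t,[[260,295]],.0531)[0,:2]; u=(P-fm)@ax; print('tail from front',u)
o=fm+ax*(u+.0808); print('origin',o)
xl=-(u+.0808)*1000
D=dock(*o,yaw)
def draw(img,c,line,col):
    p=proj(c,D(np.array(line)/1000)); cv2.polylines(img,[np.round(p*5*16).astype(int)],False,col,1,cv2.LINE_AA,4)
out=np.zeros((600,800,3),np.uint8)
for i,(c,(r0,c0,hh,ww)) in enumerate([(t,(190,225,120,80)),(s,(175,245,120,80))]):
    img=cv2.resize(c['frame'][:,:,::-1],None,fx=5,fy=5,interpolation=cv2.INTER_CUBIC)
    for v in(-34,34):
        zl=100+20/C+xl*Sn/C
        draw(img,c,[[xl,v,0],[xl,v,zl],[xl+192,v,zl+192*Sn/C],[xl+192,v,0],[xl,v,0]],(0,255,0))
        draw(img,c,[sl(-17,v,20),sl(-17,v,-29),sl(17,v,-29),sl(17,v,20)],(0,255,255))
    for q in(0,10): 
        z=[[22+q,v,w] for v,w in((-22,31),(22,31),(22,45),(-22,45),(-22,31))]
        draw(img,c,[sl(*k) for k in z],(0,0,255) if q==0 else (255,0,255))
    draw(img,c,[sl(-92,-16,0),sl(-92,0,16),sl(-92,16,0),sl(22,16,0)],(255,0,0))
    out[:,i*400:i*400+400]=img[r0*5:(r0+hh)*5,c0*5:(c0+ww)*5]
cv2.imwrite('pics/ov1.png',out)
E
```

```text
tail from front 0.01917739589166283
origin [0.5913 0.1852]
```

View pics/ov1.png

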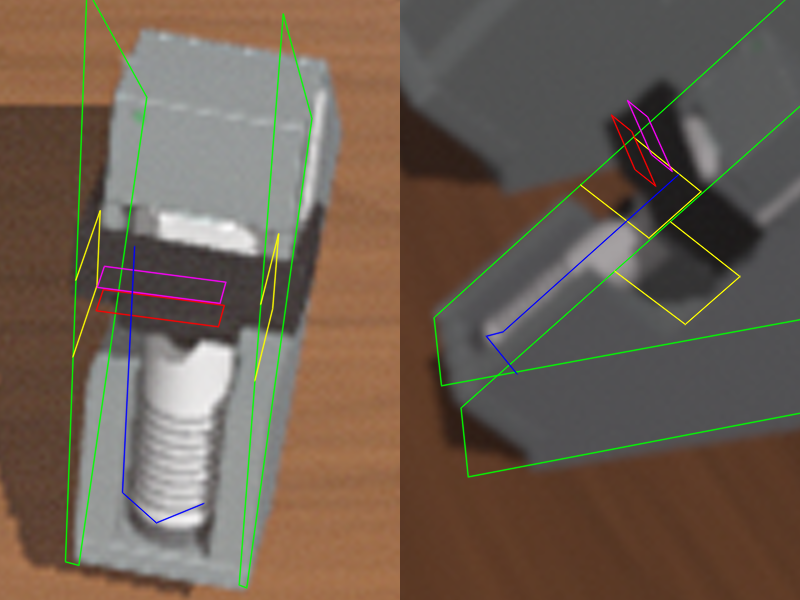

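```bash
cat > fit.py <<'E'
from model import *
from scipy.optimize import least_squares
np.set_printoptions(precision=4,suppress=True)
t,s=load('top0'),load('side0')
# params x,y,yaw,xl,zlip,ztop,base front ; slope top edge known
def pts(p):
    x,y,yaw,xl,zl,zt,xb,us=p
    D=dock(x,y,yaw); xc=(zt-100-20/C)*C/Sn
    zs=100+20/C+xl*Sn/C
    T=[([xl,34,zs],(240,299)),([xl,-34,zs],(273.3,304.5)),([xl+192,34,zt],(253.4,196)),([xl+192,-34,zt],(290.6,202.4)),([xc,34,zt],(247,208.4)),([xc,-34,zt],(286,215)),([xl+192,-34,0],(293,215)),
       (sl(-92,0,16),(259.8,295)), (sl(-92,0,16),None)]
    Sd=[([xl,34,zs],(252,238.8)),([xl,-34,zl],(257.2,251)),([xb,-34,0],(270,267)),([xl+192,-34,0],(337.6,257.5)),([xl+192,-34,zt],(339.2,209.5))]
    return D,T[:-1],Sd
def res(p):
    D,T,Sd=pts(p); r=[]
    for c,L in((t,T),(s,Sd)):
        r.append((proj(c,D(np.array([a for a,_ in L])/1000))-np.array([b for _,b in L])).ravel())
    return np.concatenate(r)
if __name__=='__main__':
    f=least_squares(res,[.58,.185,-.15,-95,30,200,-65,0],loss='soft_l1',x_scale=[.01,.01,.05,5,5,5,5,1])
    print(f.x,np.degrees(f.x[2])); print(f.fun.reshape(-1,2).round(1))
    np.save('dock.npy',f.x); p=f.x; xl,zl,zt,xb=p[3:7]; D=dock(*p[:3]); xc=(zt-100-20/C)*C/Sn;zs=100+20/C+xl*Sn/C
    out=np.zeros((600,800,3),np.uint8)
    for i,(c,(r0,c0)) in enumerate([(t,(190,225)),(s,(165,250))]):
        img=cv2.resize(c['frame'][:,:,::-1],None,fx=5,fy=5,interpolation=cv2.INTER_CUBIC)
        def draw(line,col):
            q=proj(c,D(np.array(line)/1000)); cv2.polylines(img,[np.round((q+.5)*5*16-8).astype(int)],False,col,1,cv2.LINE_AA,4)
        for v in(-34,34):
            draw([[xb,v,0],[xl,v,zl],[xl,v,zs],[xc,v,zt],[xl+192,v,zt],[xl+192,v,0],[xb,v,0]],(0,255,0))
            draw([sl(-17,v,20),sl(-17,v,-29),sl(17,v,-29),sl(17,v,20)],(0,255,255))
        for q,col in((0,(0,0,255)),(10,(255,0,255))): draw([sl(22+q,v,w) for v,w in((-22,31),(22,31),(22,45),(-22,45),(-22,31))],col)
        draw([sl(-92,-16,0),sl(-92,0,16),sl(-92,16,0),sl(22,16,0)],(255,0,0))
        out[:,i*400:i*400+400]=img[r0*5:r0*5+600,c0*5:c0*5+400]
    cv2.imwrite('pics/ov2.png',out)
E
python3 fit.py
```

```text
[   0.5917    0.177    -0.2034 -101.6616   60.3352  175.1116  -72.9629
    0.    ] -11.652632598888122
[[ -0.7   2.4]
 [  0.4   3.6]
 [ -1.5  -4.8]
 [ -0.8  -4.1]
 [  1.2   0.3]
 [  0.3   0.9]
 [  0.6   0.5]
 [ -1.8  -1.2]
 [  0.8   0.5]
 [ -1.4   0.1]
 [  0.1   2.2]
 [  0.7   1.3]
 [  0.9 -11.9]]
```

View pics/ov2.png

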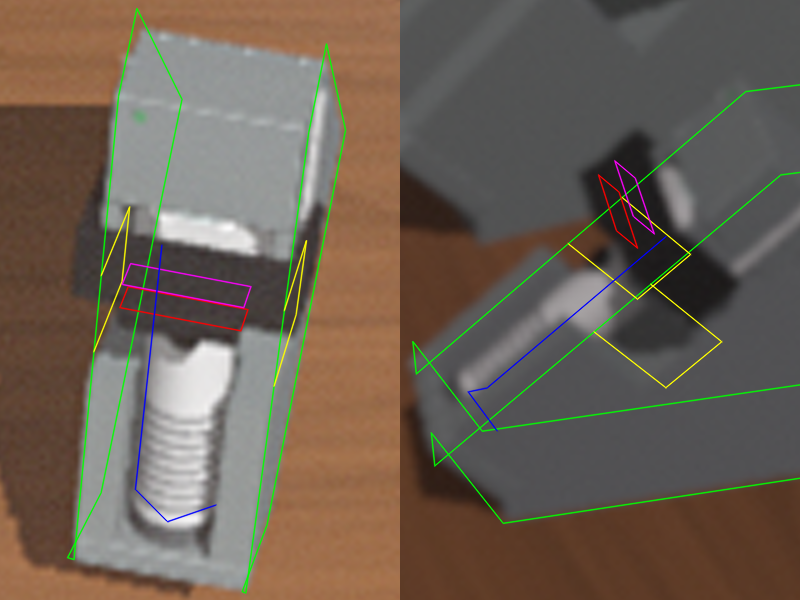

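```bash
cat > fit.py <<'E'
from model import *
from scipy.optimize import least_squares
np.set_printoptions(precision=4,suppress=True)
t,s=load('top0'),load('side0')
# x,y,yaw,ul(lip),uc(crest),xe,ze,xb, q
def pts(p):
    x,y,yaw,ul,uc,xe,ze,xb,wl=p
    T=[(sl(ul,34,20),(240,300)),(sl(ul,-34,20),(273.3,305.5)),([xe,34,ze],(253.4,196)),([xe,-34,ze],(290.6,202.4)),(sl(uc,34,20),(247,208.4)),(sl(uc,-34,20),(286,215)),([xe,-34,0],(293,215)),
       (sl(-92,0,16),(259,296)),(sl(-17,34,20),(242.6,261))]
    Sd=[(sl(ul,34,20),(252,238.8)),(sl(ul,-34,wl),(257.2,251)),([xb,-34,0],(270,267)),([xe,-34,0],(337.6,257.5)),([xe,-34,ze],(339.2,209.5)),(sl(uc,34,20),(315,182.5))]
    return dock(x,y,yaw),T,Sd
def res(p):
    D,T,Sd=pts(p); r=[]
    for c,L in((t,T),(s,Sd)):
        r.append((proj(c,D(np.array([a for a,_ in L])/1000))-np.array([b for _,b in L])).ravel())
    return np.concatenate(r)
if __name__=='__main__':
    f=least_squares(res,[.58,.185,-.15,-110,80,90,140,-65,0],loss='soft_l1',x_scale=[.01,.01,.05,5,5,5,5,5,5])
    print(f.x,np.degrees(f.x[2])); print(f.fun.reshape(-1,2).round(1))
    np.save('dock.npy',f.x); p=f.x; ul,uc,xe,ze,xb,wl=p[3:]; D=dock(*p[:3])
    print('depth',xe-sl(ul,0,20)[0])
    out=np.zeros((600,800,3),np.uint8)
    for i,(c,(r0,c0)) in enumerate([(t,(190,225)),(s,(165,250))]):
        img=cv2.resize(c['frame'][:,:,::-1],None,fx=5,fy=5,interpolation=cv2.INTER_CUBIC)
        img=cv2.convertScaleAbs(img,alpha=1.5,beta=0)
        def draw(line,col):
            q=proj(c,D(np.array(line)/1000)); cv2.polylines(img,[np.round((q+.5)*5*16-8).astype(int)],False,col,1,cv2.LINE_AA,4)
        for v in(-34,34):
            draw([[xb,v,0],sl(ul,v,wl),sl(ul,v,20),sl(uc,v,20),[xe,v,ze],[xe,v,0],[xb,v,0]],(0,255,0))
            draw([sl(-17,v,20),sl(-17,v,-29),sl(17,v,-29),sl(17,v,20)],(0,255,255))
        for q,col in((0,(0,0,255)),(10,(255,0,255))): draw([sl(22+q,v,w) for v,w in((-22,31),(22,31),(22,45),(-22,45),(-22,31))],col)
        draw([sl(-92,-16,0),sl(-92,0,16),sl(-92,16,0),sl(22,16,0)],(255,0,0))
        out[:,i*400:i*400+400]=img[r0*5:r0*5+600,c0*5:c0*5+400]
    cv2.imwrite('pics/ov3.png',out)
E
python3 fit.py
```

```text
[   0.5891    0.1779   -0.1909 -107.4289   96.0739   92.0773  141.7953
  -70.7245   26.0514] -10.939813895038082
[[-0.3 -0.3]
 [ 1.   0.4]
 [-0.6 -0.3]
 [-0.9 -0.3]
 [ 0.4  0.5]
 [-0.4  0.6]
 [-0.2  0.7]
 [-1.  -0.7]
 [ 0.3  0.5]
 [ 2.  -1.3]
 [-0.9  3.5]
 [ 0.1  2.3]
 [ 0.3  0.9]
 [ 0.1  0.3]
 [ 3.2 -0.6]]
depth 187.228388470327
```

View pics/ov3.png

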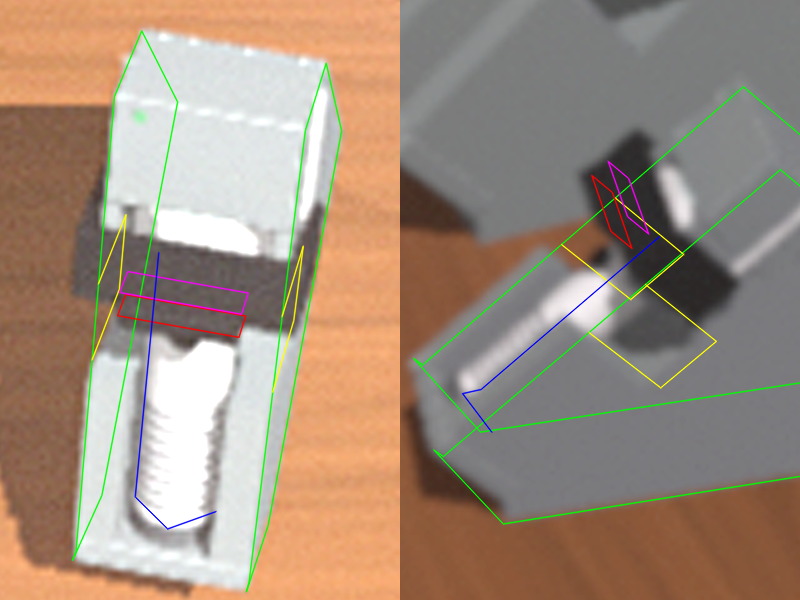

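The fit is consistent: the dock's ends are square to the slope, and yaw is about -11°. Seat is near (0.589, 0.178, 0.100). Now a planner helper.

```bash
cat > plan.py <<'E'
from model import *
from scipy.spatial.transform import Rotation as Ro
import sys
np.set_printoptions(precision=4,suppress=True)
p=np.load('dock.npy'); yaw=p[2]; D=dock(*p[:3])
def cur():
    o=ctrl.get_obs(); q=o['eef_rot']; return o,np.array(o['eef_pos']),Ro.from_quat([q[1],q[2],q[3],q[0]])
def Rslope(a=40,flip=False,yaw=yaw):
    th=np.radians(a); v=np.array([-np.sin(yaw),np.cos(yaw),0]); f=np.array([np.cos(yaw),np.sin(yaw),0])
    z=np.sin(th)*f-np.cos(th)*np.array([0,0,1]); y=v*(-1 if flip else 1); return Ro.from_matrix(np.c_[np.cross(y,z),y,z])
def delta(P,R):
    o,x,r=cur(); print('t',o['time_s'],'pos',x,'shift/100mm',(P-x)*10,'turn/pi',(R*r.inv()).as_rotvec()/np.pi)
def uvw():
    o,x,r=cur(); c,s_=np.cos(yaw),np.sin(yaw); d=(x-[p[0],p[1],.1]); lx=c*d[0]+s_*d[1]; lv=-s_*d[0]+c*d[1]
    R=r.as_matrix(); print('uvw mm',np.array([lx*C+d[2]*Sn,lv,-lx*Sn+d[2]*C])*1000,'z',R[:,2],'y',R[:,1],'F',o['wrist_force'],'open',o['opening'],o['grasp_force'],'q',o['q'],o['time_s'])
def W(u,v,w): return D(np.array(sl(u,v,w))/1000)[0]
E
python3 - <<'E'
from plan import *
uvw()
for f in(0,1): delta(W(-8,0,90),Rslope(40,f))
print('up',W(1,0,0)-W(0,0,0),'out',W(0,0,1)-W(0,0,0))
E
```

```text
uvw mm [-220.7831  268.8724  355.5484] z [-0.001  -0.0013 -1.    ] y [ 0.4348  0.9005 -0.0016] F [-0.4281 -0.5636 -0.6004] open 0.9997050849300726 0.0 q [ 0.9147  0.1815  1.6079 -0.      1.3538 -0.2063] 0.1
t 0.1 pos [0.2497 0.5174 0.2304] shift/100mm [ 2.766  -3.2731 -0.6665] turn/pi [-0.0697 -0.2117  0.0792]
t 0.1 pos [0.2497 0.5174 0.2304] shift/100mm [ 2.766  -3.2731 -0.6665] turn/pi [ 0.3014 -0.1007 -0.8663]
up [ 0.0008 -0.0001  0.0006] out [-0.0006  0.0001  0.0008]
```

servo_tool --steps '[{"dx":0.4,"dy":-0.4,"dz":0.3},{"dx":0.7,"dy":-0.7,"dz":0.3},{"dx":0.9,"dy":-1,"dz":0.3},{"dx":0.9,"dy":-1,"dz":0.3,"wz":0.03},{"dx":0.9,"dy":-1,"dz":0.3,"wz":0.079}]' --jaw 0

```text
$.steps[0]: bad value
```

servo_tool --steps '[{"dx":0.3,"dy":-0.3},{"dx":0.6,"dy":-0.6},{"dx":0.9,"dy":-0.9},{"dx":0.9,"dy":-1},{"dx":0.9,"dy":-1}]'

```text
$.steps[0]: bad value
```

```bash
python3 - <<'E'
from plan import *
uvw(); delta(W(-8,0,90),Rslope(40))
E
```

```text
uvw mm [-220.7831  268.8724  355.5484] z [-0.001  -0.0013 -1.    ] y [ 0.4348  0.9005 -0.0016] F [-0.4281 -0.5636 -0.6004] open 0.9997050849300726 0.0 q [ 0.9147  0.1815  1.6079 -0.      1.3538 -0.2063] 0.1
t 0.1 pos [0.2497 0.5174 0.2304] shift/100mm [ 2.766  -3.2731 -0.6665] turn/pi [-0.0697 -0.2117  0.0792]
```

All six numbers are needed in each row.

servo_tool --steps '[{"dx":0.3,"dy":-0.3,"dz":0.2,"wx":0,"wy":0,"wz":0.03},{"dx":0.6,"dy":-0.6,"dz":0.3,"wx":0,"wy":0,"wz":0.06},{"dx":0.9,"dy":-0.9,"dz":0.3,"wx":0,"wy":0,"wz":0.08},{"dx":0.9,"dy":-1,"dz":0.3,"wx":0,"wy":0,"wz":0.08},{"dx":0.9,"dy":-1,"dz":0.3,"wx":0,"wy":0,"wz":0.08}]' --jaw 0

```text
time_s: 0.52
eef_pos: [0.3419, 0.4151, 0.2612]
eef_rot: [0.0, 0.101, 0.995, -0.001]
wrist_force: [-0.0, -0.1, 0.3]
opening: 0.297
grasp_force: 0.0
```

servo_tool --steps '[{"dx":0.3,"dy":-0.3,"dz":0,"wx":-0.007,"wy":-0.035,"wz":0},{"dx":0.6,"dy":-0.6,"dz":0,"wx":-0.014,"wy":-0.07,"wz":0},{"dx":0.9,"dy":-0.9,"dz":0,"wx":-0.02,"wy":-0.1,"wz":0},{"dx":0.9,"dy":-1,"dz":0,"wx":-0.03,"wy":-0.14,"wz":0},{"dx":0.9,"dy":-1,"dz":0,"wx":-0.03,"wy":-0.16,"wz":0}]'

```text
time_s: 0.93
eef_pos: [0.4299, 0.3162, 0.2605]
eef_rot: [0.254, 0.097, 0.962, -0.022]
wrist_force: [-0.8, 0.4, -1.2]
opening: -0.001
grasp_force: 0.0
```

```bash
python3 - <<'E'
from plan import *
uvw(); delta(W(-8,0,90),Rslope(40))
E
```

```text
uvw mm [-36.6639 105.5053 240.263 ] z [ 0.4844 -0.0922 -0.87  ] y [0.1977 0.9803 0.0062] F [-0.7898  0.407  -1.1719] open -0.0008090544910633291 0.0 q [ 0.628  -0.1171  1.939  -0.4422  0.9963 -0.5599] 0.9333
t 0.9333 pos [0.4299 0.3162 0.2605] shift/100mm [ 0.9637 -1.2609 -0.9668] turn/pi [-0.0132 -0.0566  0.0024]
```

servo_tool --steps '[{"dx":0.3,"dy":-0.3,"dz":0,"wx":-0.007,"wy":-0.03,"wz":0},{"dx":0.6,"dy":-0.6,"dz":0,"wx":-0.013,"wy":-0.057,"wz":0.002},{"dx":0.9,"dy":-0.9,"dz":0,"wx":-0.013,"wy":-0.057,"wz":0.002},{"dx":0.95,"dy":-1,"dz":-0.2,"wx":-0.013,"wy":-0.057,"wz":0.002},{"dx":0.95,"dy":-1,"dz":-0.2,"wx":-0.013,"wy":-0.057,"wz":0.002}]'

```text
time_s: 1.35
eef_pos: [0.5241, 0.2153, 0.2375]
eef_rot: [0.337, 0.091, 0.937, -0.033]
wrist_force: [-1.6, -0.8, -0.6]
opening: -0.001
grasp_force: 0.0
```

```bash
python3 - <<'E'
from plan import *
uvw(); delta(W(-8,0,90),Rslope(40)); delta(W(-8,0,38),Rslope(40))
E
```

```text
uvw mm [ 34.0558  24.3351 150.8675] z [ 0.6246 -0.1235 -0.7712] y [ 0.1925  0.9813 -0.0013] F [-1.5971 -0.7897 -0.599 ] open -0.001238460597137077 0.0 q [ 0.3754 -0.1226  2.0615 -0.5785  0.6803 -0.6434] 1.35
t 1.35 pos [0.5241 0.2153 0.2375] shift/100mm [ 0.0216 -0.252  -0.7366] turn/pi [-0.0001 -0.0026  0.0009]
t 1.35 pos [0.5241 0.2153 0.2375] shift/100mm [ 0.3498 -0.3155 -1.1349] turn/pi [-0.0001 -0.0026  0.0009]
```

servo_tool --steps '[{"dx":0.02,"dy":-0.25,"dz":-0.3,"wx":0,"wy":-0.003,"wz":0},{"dx":0.02,"dy":-0.25,"dz":-0.6,"wx":0,"wy":-0.003,"wz":0},{"dx":0.02,"dy":-0.25,"dz":-0.74,"wx":0,"wy":-0.003,"wz":0},{"dx":0.21,"dy":-0.29,"dz":-0.97,"wx":0,"wy":-0.003,"wz":0},{"dx":0.21,"dy":-0.29,"dz":-0.97,"wx":0,"wy":-0.003,"wz":0}]'

```text
time_s: 1.77
eef_pos: [0.5444, 0.1887, 0.1387]
eef_rot: [0.34, 0.089, 0.936, -0.033]
wrist_force: [-0.9, -0.9, -0.2]
opening: 0.003
grasp_force: 0.0
```

```bash
python3 - <<'E'
from plan import *
uvw(); delta(W(-8,0,38),Rslope(40))
t=snap('top','t1'); s=snap('side','s1')
_,x,r=cur(); tip=x; 
out=np.zeros((600,800,3),np.uint8)
for i,(c,(r0,c0)) in enumerate([(t,(190,225)),(s,(165,250))]):
    img=cv2.convertScaleAbs(cv2.resize(c['frame'][:,:,::-1],None,fx=5,fy=5,interpolation=cv2.INTER_CUBIC),alpha=1.6)
    R=r.as_matrix()
    for P,col in((x,(0,0,255)),(x+R[:,1]*.0145,(0,255,0)),(x-R[:,1]*.0145,(0,255,0)),(x-R[:,2]*.03,(255,0,0))):
        cv2.circle(img,tuple(((proj(c,P)[0]+.5)*5).astype(int)),4,col,-1)
    out[:,i*400:i*400+400]=img[r0*5:r0*5+600,c0*5:c0*5+400]
cv2.imwrite('pics/c1.png',out)
E
```

```text
uvw mm [-10.3049   2.0339  59.214 ] z [ 0.63   -0.1217 -0.767 ] y [ 0.189   0.982  -0.0006] F [-0.8859 -0.9389 -0.2135] open 0.0032289222616285573 0.0 q [ 0.295   0.0565  2.1317 -0.7899  0.4354 -0.4459] 1.7667
t 1.7667 pos [0.5444 0.1887 0.1387] shift/100mm [ 0.1474 -0.0492 -0.1477] turn/pi [ 0.0001 -0.0005 -0.0003]
```

View pics/c1.png

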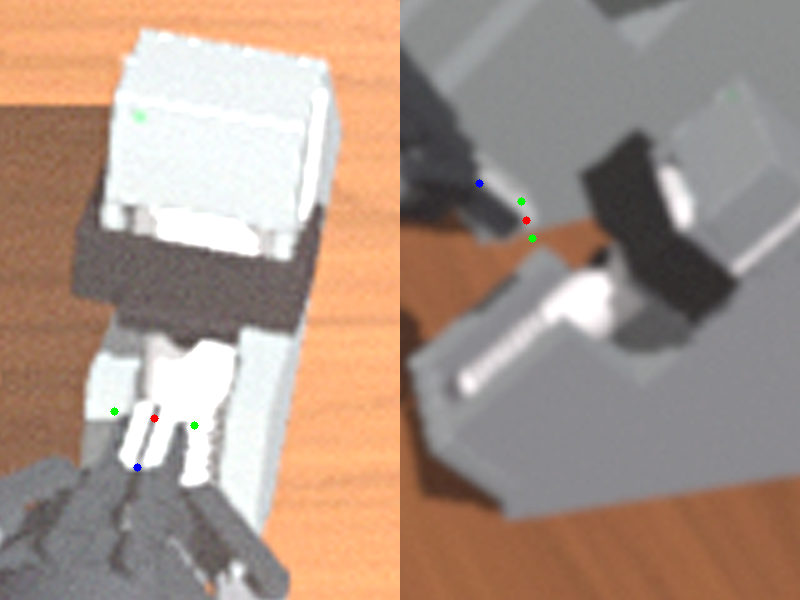

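The top view shows shut finger tips at about (150,405) in the crop, centred over the torch and below the keeper ridge. The side view shows the tip clear of everything. Next I lower beside the ridge.

servo_tool --steps '[{"dx":0.05,"dy":-0.03,"dz":-0.05,"wx":0,"wy":0,"wz":0},{"dx":0.1,"dy":-0.05,"dz":-0.1,"wx":0,"wy":0,"wz":0},{"dx":0.15,"dy":-0.06,"dz":-0.15,"wx":0,"wy":0,"wz":0},{"dx":0.15,"dy":-0.06,"dz":-0.15,"wx":0,"wy":0,"wz":0},{"dx":0.15,"dy":-0.06,"dz":-0.15,"wx":0,"wy":0,"wz":0}]'

```text
time_s: 2.28
eef_pos: [0.5612, 0.1827, 0.1295]
eef_rot: [0.344, 0.09, 0.934, -0.032]
wrist_force: [-0.4, -0.2, 0.6]
opening: 0.003
grasp_force: 0.0
```

servo_tool --steps '[{"dx":0.03,"dy":-0.006,"dz":0.026,"wx":0,"wy":0,"wz":0},{"dx":0.06,"dy":-0.012,"dz":0.05,"wx":0,"wy":0,"wz":0},{"dx":0.09,"dy":-0.017,"dz":0.077,"wx":0,"wy":0,"wz":0},{"dx":0.105,"dy":-0.02,"dz":0.09,"wx":0,"wy":0,"wz":0},{"dx":0.105,"dy":-0.02,"dz":0.09,"wx":0,"wy":0,"wz":0}]'

```text
time_s: 2.7
eef_pos: [0.5718, 0.1808, 0.1388]
eef_rot: [0.344, 0.089, 0.934, -0.031]
wrist_force: [-0.5, 0.3, -0.2]
opening: -0.003
grasp_force: 0.0
```

```bash
python3 - <<'E'
from plan import *
uvw()
E
```

```text
uvw mm [11.5193 -0.4434 40.9304] z [ 0.6366 -0.1202 -0.7618] y [0.1888 0.982  0.0028] F [-0.4644  0.323  -0.1821] open -0.0028487868347570372 0.0 q [ 0.258   0.0978  2.0911 -0.7794  0.4076 -0.4815] 2.7
```

servo_tool --steps '[{"dx":0.025,"dy":-0.005,"dz":-0.031,"wx":0,"wy":0,"wz":0},{"dx":0.03,"dy":-0.006,"dz":-0.025,"wx":0,"wy":0,"wz":0},{"dx":0.04,"dy":-0.008,"dz":-0.018,"wx":0,"wy":0,"wz":0},{"dx":0.05,"dy":-0.01,"dz":-0.01,"wx":0,"wy":0,"wz":0},{"dx":0.06,"dy":-0.012,"dz":-0.001,"wx":0,"wy":0,"wz":0}]'

```text
time_s: 3.12
eef_pos: [0.577, 0.1796, 0.1375]
eef_rot: [0.343, 0.089, 0.935, -0.032]
wrist_force: [-0.1, 1.1, -3.7]
opening: 0.001
grasp_force: 1.4
```

servo_tool --steps '[{"dx":0.02,"dy":-0.004,"dz":0.017,"wx":0,"wy":0,"wz":0},{"dx":0.04,"dy":-0.008,"dz":0.034,"wx":0,"wy":0,"wz":0},{"dx":0.06,"dy":-0.012,"dz":0.051,"wx":0,"wy":0,"wz":0},{"dx":0.06,"dy":-0.012,"dz":0.051,"wx":0,"wy":0,"wz":0},{"dx":0.06,"dy":-0.012,"dz":0.051,"wx":0,"wy":0,"wz":0}]'

```text
time_s: 3.53
eef_pos: [0.584, 0.1783, 0.1439]
eef_rot: [0.344, 0.09, 0.934, -0.032]
wrist_force: [-1.3, 0.7, -1.4]
opening: -0.003
grasp_force: 0.5
```

```bash
python3 - <<'E'
from plan import *
uvw()
E
```

```text
uvw mm [24.3402 -0.6202 36.8342] z [ 0.6369 -0.1204 -0.7615] y [0.1889 0.982  0.0027] F [-1.323   0.7179 -1.4104] open -0.002832721943258357 0.49018778452591505 q [ 0.2451  0.1075  2.0667 -0.7471  0.4108 -0.525 ] 3.5333
```

Contact is made: about 2 N straight down the slope, so the keeper is sliding. I keep pushing.

servo_tool --steps '[{"dx":0.02,"dy":-0.004,"dz":0.017,"wx":0,"wy":0,"wz":0},{"dx":0.04,"dy":-0.008,"dz":0.034,"wx":0,"wy":0,"wz":0},{"dx":0.06,"dy":-0.012,"dz":0.051,"wx":0,"wy":0,"wz":0},{"dx":0.08,"dy":-0.016,"dz":0.068,"wx":0,"wy":0,"wz":0},{"dx":0.1,"dy":-0.02,"dz":0.085,"wx":0,"wy":0,"wz":0}]'

```text
time_s: 3.95
eef_pos: [0.5937, 0.1764, 0.1521]
eef_rot: [0.343, 0.089, 0.934, -0.032]
wrist_force: [-4.0, 1.1, -0.6]
opening: 0.005
grasp_force: 1.5
```

servo_tool --steps '[{"dx":0.01,"dy":-0.002,"dz":0.008,"wx":0,"wy":0,"wz":0},{"dx":0.02,"dy":-0.004,"dz":0.017,"wx":0,"wy":0,"wz":0},{"dx":0.03,"dy":-0.006,"dz":0.025,"wx":0,"wy":0,"wz":0},{"dx":0.04,"dy":-0.008,"dz":0.034,"wx":0,"wy":0,"wz":0},{"dx":0.04,"dy":-0.008,"dz":0.034,"wx":0,"wy":0,"wz":0}]'

```text
time_s: 4.37
eef_pos: [0.5978, 0.1756, 0.1555]
eef_rot: [0.344, 0.089, 0.934, -0.031]
wrist_force: [-2.9, -1.0, -0.4]
opening: 0.005
grasp_force: 0.8
```

```bash
python3 - <<'E'
from plan import *
uvw()
E
```

```text
uvw mm [42.5457 -0.6483 36.7297] z [ 0.6365 -0.1203 -0.7619] y [0.1887 0.982  0.0026] F [-2.878  -0.9694 -0.4294] open 0.004616045651424272 0.8341629969072528 q [ 0.2312  0.1079  2.0354 -0.6883  0.4267 -0.5978] 4.3667
```

Now 1 mm rows toward the stop, watching the force.

servo_tool --steps '[{"dx":0.01,"dy":-0.002,"dz":0.008,"wx":0,"wy":0,"wz":0},{"dx":0.02,"dy":-0.004,"dz":0.017,"wx":0,"wy":0,"wz":0},{"dx":0.03,"dy":-0.006,"dz":0.026,"wx":0,"wy":0,"wz":0},{"dx":0.03,"dy":-0.006,"dz":0.026,"wx":0,"wy":0,"wz":0},{"dx":0.03,"dy":-0.006,"dz":0.026,"wx":0,"wy":0,"wz":0}]'

```text
time_s: 4.78
eef_pos: [0.6007, 0.175, 0.1579]
eef_rot: [0.344, 0.089, 0.934, -0.031]
wrist_force: [-0.7, 0.9, -1.6]
opening: 0.004
grasp_force: 0.8
```

servo_tool --steps '[{"dx":0.005,"dy":-0.001,"dz":0.004,"wx":0,"wy":0,"wz":0},{"dx":0.01,"dy":-0.002,"dz":0.008,"wx":0,"wy":0,"wz":0},{"dx":0.015,"dy":-0.003,"dz":0.013,"wx":0,"wy":0,"wz":0},{"dx":0.015,"dy":-0.003,"dz":0.013,"wx":0,"wy":0,"wz":0},{"dx":0.015,"dy":-0.003,"dz":0.013,"wx":0,"wy":0,"wz":0}]'

```text
time_s: 5.2
eef_pos: [0.601, 0.1749, 0.1581]
eef_rot: [0.343, 0.089, 0.935, -0.032]
wrist_force: [-5.6, 2.7, -1.2]
opening: -0.003
grasp_force: 2.8
```

```bash
python3 - <<'E'
from plan import *
uvw()
E
```

```text
uvw mm [46.72   -0.7374 36.6327] z [ 0.6347 -0.1203 -0.7634] y [0.1886 0.9821 0.002 ] F [-5.5621  2.7136 -1.2029] open -0.0029929845218196662 2.79533272376284 q [ 0.2277  0.1086  2.0267 -0.67    0.4327 -0.6197] 5.2
```

servo_tool --steps '[{"dx":0.005,"dy":-0.001,"dz":0.004,"wx":0,"wy":0,"wz":0},{"dx":0.01,"dy":-0.002,"dz":0.008,"wx":0,"wy":0,"wz":0},{"dx":0.01,"dy":-0.002,"dz":0.008,"wx":0,"wy":0,"wz":0},{"dx":0.01,"dy":-0.002,"dz":0.008,"wx":0,"wy":0,"wz":0},{"dx":0.01,"dy":-0.002,"dz":0.008,"wx":0,"wy":0,"wz":0}]'

```text
time_s: 5.62
eef_pos: [0.6011, 0.1748, 0.1581]
eef_rot: [0.342, 0.089, 0.935, -0.032]
wrist_force: [-9.3, 3.0, 0.1]
opening: -0.0
grasp_force: 4.2
```

```bash
python3 - <<'E'
from plan import *
uvw()
E
```

```text
uvw mm [46.7974 -0.8107 36.5723] z [ 0.6334 -0.1204 -0.7644] y [0.1886 0.982  0.0016] F [-9.3228  3.0189  0.1258] open -0.00022867555549544816 4.209290281869471 q [ 0.2273  0.1088  2.0256 -0.6659  0.4345 -0.6242] 5.6167
```

Firm stop confirmed at about 9 N with no motion. Backing off down the slope, then out.

servo_tool --steps '[{"dx":-0.03,"dy":0.006,"dz":-0.025,"wx":0,"wy":0,"wz":0},{"dx":-0.08,"dy":0.016,"dz":-0.067,"wx":0,"wy":0,"wz":0},{"dx":-0.26,"dy":0.05,"dz":0.15,"wx":0,"wy":0,"wz":0},{"dx":-0.46,"dy":0.09,"dz":0.4,"wx":0,"wy":0,"wz":0},{"dx":-0.46,"dy":0.09,"dz":0.4,"wx":0,"wy":0,"wz":0}]'

```text
time_s: 6.03
eef_pos: [0.5573, 0.1849, 0.2047]
eef_rot: [0.346, 0.089, 0.933, -0.03]
wrist_force: [1.6, 1.2, 1.2]
opening: 0.0
grasp_force: 0.0
```

```bash
python3 - <<'E'
from plan import *
uvw(); delta(W(-4,-2,70),Rslope(40))
t=snap('top','t2'); s=snap('side','s2')
_,x,r=cur()
out=np.zeros((600,800,3),np.uint8)
for i,(c,(r0,c0)) in enumerate([(t,(190,225)),(s,(150,240))]):
    img=cv2.convertScaleAbs(cv2.resize(c['frame'][:,:,::-1],None,fx=5,fy=5,interpolation=cv2.INTER_CUBIC),alpha=1.6)
    R=r.as_matrix()
    # box of tip end: 22 (x) by 29 (y)
    b=[x+R[:,0]*a*.011+R[:,1]*e*.0145 for a,e in((1,1),(1,-1),(-1,-1),(-1,1),(1,1))]
    q=proj(c,b); cv2.polylines(img,[np.round((q+.5)*80-8).astype(int)],False,(0,0,255),1,cv2.LINE_AA,4)
    for du,dv,col in((0,0,(0,255,0)),(-4,-2,(255,0,255))):
        L=[D(np.array(sl(62+du,v+dv,w))/1000)[0] for v,w in((-22,31),(22,31),(22,45),(-22,45),(-22,31))]
        cv2.polylines(img,[np.round((proj(c,L)+.5)*80-8).astype(int)],False,col,1,cv2.LINE_AA,4)
        L=[D(np.array(sl(du-17,v+dv,w))/1000)[0] for v,w in((-34,-29),(-34,20),(34,20),(34,-29))]
        cv2.polylines(img,[np.round((proj(c,L)+.5)*80-8).astype(int)],False,col,1,cv2.LINE_AA,4)
    out[:,i*400:i*400+400]=img[r0*5:r0*5+600,c0*5:c0*5+400]
cv2.imwrite('pics/c2.png',out)
E
```

```text
uvw mm [ 42.4214   0.8102 101.1314] z [ 0.6414 -0.1179 -0.7581] y [0.187  0.9823 0.0055] F [1.5898 1.1865 1.1795] open 0.0001572122554024623 0.0 q [ 0.2764 -0.0533  2.0828 -0.601   0.5353 -0.6718] 6.0333
t 6.0333 pos [0.5573 0.1849 0.2047] shift/100mm [-0.158   0.0019 -0.5369] turn/pi [-0.001   0.0042 -0.0009]
```

View pics/c2.png

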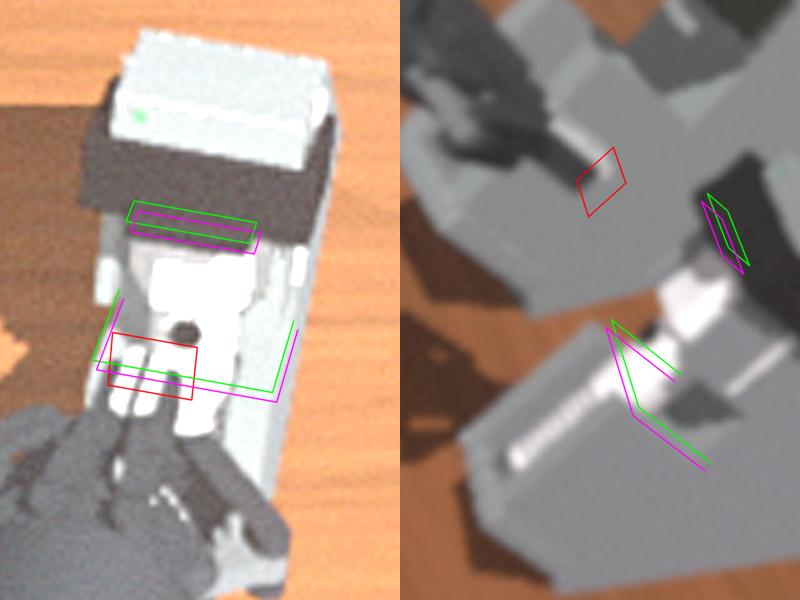

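The keeper now sits against the dock's top block, and the torch head is uncovered at (205,285) in the crop. The finger tip matches its predicted box. The stop contact puts the dock about 5 mm closer in x than the fit. I open the jaw over the gap.

servo_tool --steps '[{"dx":-0.1,"dy":0.01,"dz":-0.1,"wx":0,"wy":0.004,"wz":0},{"dx":-0.2,"dy":0.02,"dz":-0.25,"wx":0,"wy":0.004,"wz":0},{"dx":-0.2,"dy":0.02,"dz":-0.38,"wx":0,"wy":0.004,"wz":0},{"dx":-0.2,"dy":0.02,"dz":-0.42,"wx":0,"wy":0.004,"wz":0},{"dx":-0.2,"dy":0.02,"dz":-0.42,"wx":0,"wy":0.004,"wz":0}]' --jaw 1

```text
time_s: 6.55
eef_pos: [0.5355, 0.1848, 0.1547]
eef_rot: [0.335, 0.089, 0.937, -0.033]
wrist_force: [0.1, -0.0, -0.9]
opening: 0.71
grasp_force: 0.0
```

servo_tool --steps '[{"dx":0,"dy":0,"dz":0,"wx":0,"wy":0,"wz":0},{"dx":0,"dy":0,"dz":0,"wx":0,"wy":0,"wz":0},{"dx":0,"dy":0,"dz":0,"wx":0,"wy":0,"wz":0},{"dx":0,"dy":0,"dz":0,"wx":0,"wy":0,"wz":0},{"dx":0,"dy":0,"dz":0,"wx":0,"wy":0,"wz":0}]'

```text
time_s: 6.97
eef_pos: [0.5374, 0.1856, 0.1585]
eef_rot: [0.338, 0.089, 0.936, -0.032]
wrist_force: [-0.4, 0.4, -0.2]
opening: 0.998
grasp_force: 0.0
```

```bash
python3 - <<'E'
from plan import *
uvw(); delta(W(-4,-1,30),Rslope(40)); delta(W(-4,-1,-15),Rslope(40))
E
```

```text
uvw mm [-2.3809 -2.3104 78.389 ] z [ 0.6273 -0.1201 -0.7695] y [0.1888 0.982  0.0006] F [-0.3812  0.372  -0.2477] open 0.9978146953263347 0.0 q [ 0.2907 -0.0032  2.139  -0.7051  0.4724 -0.5404] 6.9667
t 6.9667 pos [0.5374 0.1856 0.1585] shift/100mm [ 0.2957 -0.0438 -0.3811] turn/pi [-0.0005 -0.0016 -0.0003]
t 6.9667 pos [0.5374 0.1856 0.1585] shift/100mm [ 0.5797 -0.0987 -0.7258] turn/pi [-0.0005 -0.0016 -0.0003]
```

servo_tool --steps '[{"dx":0.1,"dy":-0.015,"dz":-0.12,"wx":0,"wy":-0.002,"wz":0},{"dx":0.2,"dy":-0.03,"dz":-0.25,"wx":0,"wy":-0.002,"wz":0},{"dx":0.3,"dy":-0.044,"dz":-0.38,"wx":0,"wy":-0.002,"wz":0},{"dx":0.3,"dy":-0.044,"dz":-0.38,"wx":0,"wy":-0.002,"wz":0},{"dx":0.3,"dy":-0.044,"dz":-0.38,"wx":0,"wy":-0.002,"wz":0}]'

```text
time_s: 7.38
eef_pos: [0.5667, 0.1808, 0.1193]
eef_rot: [0.34, 0.089, 0.936, -0.032]
wrist_force: [-0.8, -1.1, 0.4]
opening: 0.998
grasp_force: 0.0
```

servo_tool --steps '[{"dx":0.05,"dy":-0.01,"dz":-0.06,"wx":0,"wy":0,"wz":0},{"dx":0.1,"dy":-0.02,"dz":-0.12,"wx":0,"wy":0,"wz":0},{"dx":0.15,"dy":-0.03,"dz":-0.18,"wx":0,"wy":0,"wz":0},{"dx":0.19,"dy":-0.036,"dz":-0.23,"wx":0,"wy":0,"wz":0},{"dx":0.19,"dy":-0.036,"dz":-0.23,"wx":0,"wy":0,"wz":0}]'

```text
time_s: 7.8
eef_pos: [0.5862, 0.1771, 0.0958]
eef_rot: [0.34, 0.089, 0.936, -0.032]
wrist_force: [-0.9, -0.1, -1.0]
opening: 0.997
grasp_force: 0.0
```

```bash
python3 - <<'E'
from plan import *
uvw(); delta(W(-4,-1,-15),Rslope(40))
E
```

```text
uvw mm [-4.7481 -1.3448 -1.4874] z [ 0.6304 -0.1209 -0.7668] y [0.1892 0.9819 0.0007] F [-0.8581 -0.0519 -0.9545] open 0.996538402037546 0.0 q [ 0.2403  0.2125  2.0719 -0.9342  0.3391 -0.3257] 7.8
t 7.8 pos [0.5862 0.1771 0.0958] shift/100mm [ 0.0916 -0.0142 -0.0987] turn/pi [-0.0003 -0.0003 -0.0002]
```

servo_tool --steps '[{"dx":0.03,"dy":-0.005,"dz":-0.035,"wx":0,"wy":0,"wz":0},{"dx":0.06,"dy":-0.01,"dz":-0.07,"wx":0,"wy":0,"wz":0},{"dx":0.09,"dy":-0.014,"dz":-0.1,"wx":0,"wy":0,"wz":0},{"dx":0.09,"dy":-0.014,"dz":-0.1,"wx":0,"wy":0,"wz":0},{"dx":0.09,"dy":-0.014,"dz":-0.1,"wx":0,"wy":0,"wz":0}]' --jaw 0.6

```text
time_s: 8.22
eef_pos: [0.595, 0.1761, 0.0866]
eef_rot: [0.34, 0.089, 0.936, -0.032]
wrist_force: [0.3, -0.1, 0.3]
opening: 0.597
grasp_force: 0.0
```

servo_tool --steps '[{"dx":0,"dy":0,"dz":0,"wx":0,"wy":0,"wz":0},{"dx":0,"dy":0,"dz":0,"wx":0,"wy":0,"wz":0},{"dx":0,"dy":0,"dz":0,"wx":0,"wy":0,"wz":0},{"dx":0,"dy":0,"dz":0,"wx":0,"wy":0,"wz":0},{"dx":0,"dy":0,"dz":0,"wx":0,"wy":0,"wz":0}]' --jaw 0.44

```text
time_s: 8.63
eef_pos: [0.595, 0.1762, 0.0871]
eef_rot: [0.341, 0.089, 0.935, -0.032]
wrist_force: [-0.2, -0.0, -0.9]
opening: 0.441
grasp_force: 0.0
```

```bash
python3 - <<'E'
from plan import *
uvw()
E
```

```text
uvw mm [ -3.6152  -0.6085 -13.8564] z [ 0.6316 -0.1202 -0.766 ] y [0.1886 0.9821 0.0014] F [-0.1592 -0.0172 -0.9475] open 0.4410895217633592 0.0 q [ 0.2331  0.2455  2.0562 -0.974   0.3234 -0.2891] 8.6333
```

servo_tool --steps '[{"dx":0,"dy":0,"dz":0,"wx":0,"wy":0,"wz":0},{"dx":0,"dy":0,"dz":0,"wx":0,"wy":0,"wz":0},{"dx":0,"dy":0,"dz":0,"wx":0,"wy":0,"wz":0},{"dx":0,"dy":0,"dz":0,"wx":0,"wy":0,"wz":0},{"dx":0,"dy":0,"dz":0,"wx":0,"wy":0,"wz":0}]' --jaw 0

```text
time_s: 9.05
eef_pos: [0.5949, 0.1764, 0.0873]
eef_rot: [0.341, 0.089, 0.935, -0.032]
wrist_force: [-4.9, 0.7, 6.5]
opening: 0.357
grasp_force: 58.7
```

```bash
python3 - <<'E'
from plan import *
uvw(); delta(W(-3.6,-.6,86),Rslope(40))
E
```

```text
uvw mm [ -3.5676  -0.4596 -13.6192] z [ 0.6318 -0.12   -0.7658] y [0.1886 0.982  0.0017] F [-4.9089  0.7088  6.5064] open 0.35685174412509535 58.689730167388916 q [ 0.2334  0.245   2.0564 -0.9738  0.3235 -0.2889] 9.05
t 9.05 pos [0.5949 0.1764 0.0873] shift/100mm [-0.6292  0.1202  0.7629] turn/pi [-0.0005  0.0002 -0.0004]
```

servo_tool --steps '[{"dx":-0.025,"dy":0.005,"dz":0.031,"wx":0,"wy":0,"wz":0},{"dx":-0.05,"dy":0.01,"dz":0.061,"wx":0,"wy":0,"wz":0},{"dx":-0.076,"dy":0.015,"dz":0.092,"wx":0,"wy":0,"wz":0},{"dx":-0.1,"dy":0.019,"dz":0.122,"wx":0,"wy":0,"wz":0},{"dx":-0.126,"dy":0.024,"dz":0.153,"wx":0,"wy":0,"wz":0}]'

```text
time_s: 9.47
eef_pos: [0.5822, 0.1785, 0.1026]
eef_rot: [0.341, 0.089, 0.935, -0.032]
wrist_force: [3.6, -0.8, -1.4]
opening: 0.36
grasp_force: 59.5
```

servo_tool --steps '[{"dx":-0.04,"dy":0.008,"dz":0.049,"wx":0,"wy":0,"wz":0},{"dx":-0.09,"dy":0.017,"dz":0.109,"wx":0,"wy":0,"wz":0},{"dx":-0.15,"dy":0.029,"dz":0.182,"wx":0,"wy":0,"wz":0},{"dx":-0.22,"dy":0.042,"dz":0.267,"wx":0,"wy":0,"wz":0},{"dx":-0.29,"dy":0.056,"dz":0.352,"wx":0,"wy":0,"wz":0}]'

```text
time_s: 9.88
eef_pos: [0.5517, 0.184, 0.1371]
eef_rot: [0.34, 0.089, 0.936, -0.032]
wrist_force: [0.2, 0.5, -2.8]
opening: 0.355
grasp_force: 59.5
```

```bash
python3 - <<'E'
from plan import *
uvw()
E
```

```text
uvw mm [-5.1723 -1.1173 52.7157] z [ 0.6297 -0.1207 -0.7674] y [0.189  0.982  0.0006] F [ 0.2379  0.5295 -2.8274] open 0.3552855438706041 59.54082369804382 q [ 0.2777  0.0678  2.1237 -0.7809  0.4226 -0.4656] 9.8833
```

The torch is out and held: weight about 2.8 N on the wrist, opening steady. Now I work out the carry to the tray.

```bash
python3 - <<'E'
from plan import *
ty=np.radians(-91.9)
delta(np.array([.571,-.24,.12]),Rslope(3,yaw=ty))
_,x,r=cur(); R1=Rslope(3)
print('level',(R1*r.inv()).as_rotvec()/np.pi,'then',(Rslope(3,yaw=ty)*R1.inv()).as_rotvec()/np.pi)
E
```

```text
t 9.8833 pos [0.5517 0.184  0.1371] shift/100mm [ 0.1928 -4.2403 -0.1706] turn/pi [ 0.1737  0.1389 -0.4332]
level [ 0.0386  0.2012 -0.0002] then [ 0.      0.     -0.4498]
```

servo_tool --steps '[{"dx":-0.1,"dy":0,"dz":0.3,"wx":0,"wy":0,"wz":0},{"dx":-0.15,"dy":0,"dz":0.65,"wx":0,"wy":0,"wz":0},{"dx":-0.15,"dy":0,"dz":0.95,"wx":0.005,"wy":0.03,"wz":0},{"dx":-0.15,"dy":-0.15,"dz":1,"wx":0.012,"wy":0.065,"wz":0},{"dx":-0.15,"dy":-0.35,"dz":1,"wx":0.019,"wy":0.1,"wz":0}]'

```text
time_s: 10.3
eef_pos: [0.5376, 0.1528, 0.2415]
eef_rot: [0.189, 0.09, 0.978, -0.014]
wrist_force: [1.2, -1.3, -2.5]
opening: 0.35
grasp_force: 59.9
```

servo_tool --steps '[{"dx":0.05,"dy":-0.25,"dz":0,"wx":0.007,"wy":0.035,"wz":0},{"dx":0.1,"dy":-0.5,"dz":0,"wx":0.013,"wy":0.07,"wz":0},{"dx":0.1,"dy":-0.7,"dz":0,"wx":0.019,"wy":0.1,"wz":0},{"dx":0.1,"dy":-0.9,"dz":0,"wx":0.019,"wy":0.1,"wz":0},{"dx":0.1,"dy":-1,"dz":0,"wx":0.019,"wy":0.1,"wz":0}]'

```text
time_s: 10.72
eef_pos: [0.5484, 0.0472, 0.2368]
eef_rot: [0.03, 0.096, 0.995, -0.003]
wrist_force: [-0.3, 0.3, -2.9]
opening: 0.353
grasp_force: 59.9
```

servo_tool --steps '[{"dx":0.03,"dy":-0.2,"dz":0,"wx":0,"wy":0,"wz":-0.035},{"dx":0.06,"dy":-0.4,"dz":0,"wx":0,"wy":0,"wz":-0.07},{"dx":0.09,"dy":-0.6,"dz":0,"wx":0,"wy":0,"wz":-0.105},{"dx":0.12,"dy":-0.8,"dz":0,"wx":0,"wy":0,"wz":-0.14},{"dx":0.15,"dy":-1,"dz":0,"wx":0,"wy":0,"wz":-0.175}]'

```text
time_s: 11.13
eef_pos: [0.5623, -0.0501, 0.2372]
eef_rot: [0.029, 0.363, 0.931, -0.011]
wrist_force: [-1.3, -0.2, -2.7]
opening: 0.352
grasp_force: 59.9
```

```bash
python3 - <<'E'
from plan import *
uvw(); delta(np.array([.571,-.24,.12]),Rslope(3,yaw=np.radians(-91.9)))
E
```

```text
uvw mm [ 101.206  -228.9834   94.1555] z [ 0.0453 -0.0411 -0.9981] y [0.6769 0.7361 0.0005] F [-1.3475 -0.1645 -2.679 ] open 0.3521301727549415 59.86366868019104 q [-0.2837  0.1185  1.6667 -0.0277  1.3014 -1.1042] 11.1333
t 11.1333 pos [ 0.5623 -0.0501  0.2372] shift/100mm [ 0.0867 -1.899  -1.1718] turn/pi [ 0.0026  0.0013 -0.2739]
```

servo_tool --steps '[{"dx":0.02,"dy":-0.2,"dz":0,"wx":0,"wy":0,"wz":-0.035},{"dx":0.04,"dy":-0.4,"dz":0,"wx":0,"wy":0,"wz":-0.07},{"dx":0.06,"dy":-0.6,"dz":0,"wx":0,"wy":0,"wz":-0.105},{"dx":0.08,"dy":-0.8,"dz":0,"wx":0,"wy":0,"wz":-0.14},{"dx":0.09,"dy":-1,"dz":0,"wx":0,"wy":0,"wz":-0.175}]'

```text
time_s: 11.55
eef_pos: [0.5717, -0.1499, 0.2372]
eef_rot: [0.024, 0.602, 0.798, -0.018]
wrist_force: [0.3, -0.2, -1.8]
opening: 0.357
grasp_force: 59.9
```

servo_tool --steps '[{"dx":0,"dy":-0.25,"dz":0,"wx":0,"wy":0,"wz":-0.035},{"dx":0,"dy":-0.5,"dz":-0.2,"wx":0,"wy":0,"wz":-0.07},{"dx":0,"dy":-0.7,"dz":-0.4,"wx":0,"wy":0,"wz":-0.099},{"dx":0,"dy":-0.85,"dz":-0.7,"wx":0,"wy":0,"wz":-0.099},{"dx":0,"dy":-0.9,"dz":-0.9,"wx":0,"wy":0,"wz":-0.099}]'

```text
time_s: 11.97
eef_pos: [0.5711, -0.2411, 0.1452]
eef_rot: [0.021, 0.718, 0.696, -0.022]
wrist_force: [-1.3, 0.6, -2.9]
opening: 0.353
grasp_force: 59.9
```

```bash
python3 - <<'E'
from plan import *
uvw(); delta(np.array([.571,-.24,.06]),Rslope(3,yaw=np.radians(-91.9)))
t=snap('top','t3'); s=snap('side','s3')
out=np.zeros((600,800,3),np.uint8)
for i,(c,(r0,c0)) in enumerate([(t,(190,390)),(s,(270,300))]):
    k=2.5
    img=cv2.resize(c['frame'][r0:r0+(150 if i==0 else 200),c0:c0+160,::-1],None,fx=k,fy=k,interpolation=cv2.INTER_CUBIC)
    out[:img.shape[0],i*400:i*400+400]=img
cv2.imwrite('pics/c3.png',out)
E
```

```text
uvw mm [  76.4081 -414.8003   -5.1335] z [-0.0032 -0.0609 -0.9981] y [ 0.9995 -0.0308 -0.0014] F [-1.3244  0.5955 -2.8594] open 0.3533926176305415 59.91427838802338 q [-0.5628  0.3513  1.5798 -0.0576  1.1813 -0.5109] 11.9667
t 11.9667 pos [ 0.5711 -0.2411  0.1452] shift/100mm [-0.0008  0.0105 -0.8518] turn/pi [ 0.0028 -0.0005 -0.0007]
```

View pics/c3.png

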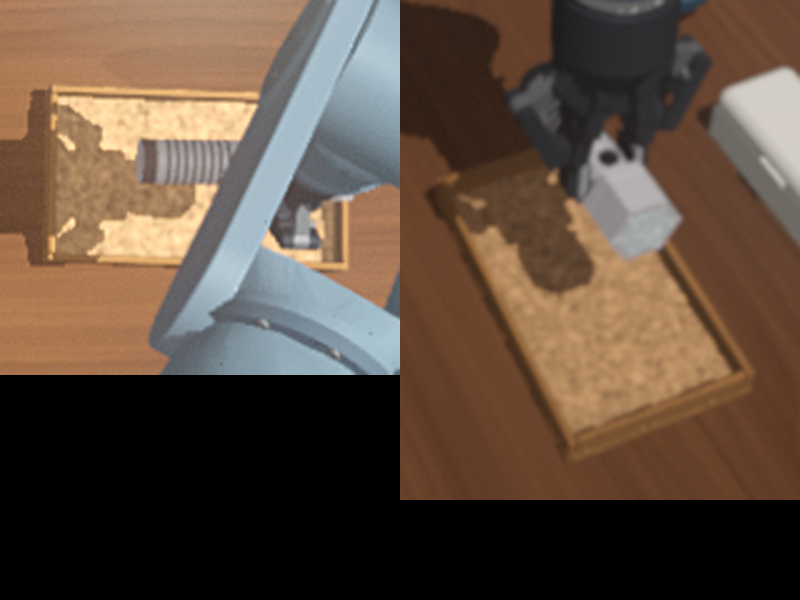

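The torch is level and lengthwise over the tray, with its tail at (140,160) in the top crop and its lens at (645,235) in the side crop. Lowering.

servo_tool --steps '[{"dx":0,"dy":0.01,"dz":-0.3,"wx":0.003,"wy":0,"wz":0},{"dx":0,"dy":0.01,"dz":-0.55,"wx":0.003,"wy":0,"wz":0},{"dx":0,"dy":0.01,"dz":-0.8,"wx":0.003,"wy":0,"wz":0},{"dx":0,"dy":0.01,"dz":-1,"wx":0.003,"wy":0,"wz":0},{"dx":0,"dy":0.01,"dz":-1,"wx":0.003,"wy":0,"wz":0}]'

```text
time_s: 12.48
eef_pos: [0.5701, -0.2367, 0.0444]
eef_rot: [0.015, 0.717, 0.697, -0.02]
wrist_force: [-1.0, 0.9, -3.4]
opening: 0.358
grasp_force: 60.0
```

servo_tool --steps '[{"dx":0,"dy":0,"dz":-0.05,"wx":0,"wy":0,"wz":0},{"dx":0,"dy":0,"dz":-0.1,"wx":0,"wy":0,"wz":0},{"dx":0,"dy":0,"dz":-0.15,"wx":0,"wy":0,"wz":0},{"dx":0,"dy":0,"dz":-0.2,"wx":0,"wy":0,"wz":0},{"dx":0,"dy":0,"dz":-0.2,"wx":0,"wy":0,"wz":0}]'

```text
time_s: 12.9
eef_pos: [0.5723, -0.2397, 0.0272]
eef_rot: [0.018, 0.717, 0.696, -0.019]
wrist_force: [0.1, -0.2, -1.8]
opening: 0.353
grasp_force: 60.0
```

```bash
python3 - <<'E'
from plan import *
delta(np.array([.571,-.24,.012]),Rslope(3,yaw=np.radians(-91.9)))
E
```

```text
t 12.9 pos [ 0.5723 -0.2397  0.0272] shift/100mm [-0.0128 -0.0033 -0.152 ] turn/pi [ 0.0001 -0.0002 -0.001 ]
```

servo_tool --steps '[{"dx":0,"dy":0,"dz":-0.03,"wx":0,"wy":0,"wz":0},{"dx":0,"dy":0,"dz":-0.06,"wx":0,"wy":0,"wz":0},{"dx":0,"dy":0,"dz":-0.09,"wx":0,"wy":0,"wz":0},{"dx":0,"dy":0,"dz":-0.11,"wx":0,"wy":0,"wz":0},{"dx":0,"dy":0,"dz":-0.11,"wx":0,"wy":0,"wz":0}]'

```text
time_s: 13.32
eef_pos: [0.572, -0.2397, 0.0157]
eef_rot: [0.018, 0.717, 0.696, -0.019]
wrist_force: [-0.2, -0.1, -3.0]
opening: 0.356
grasp_force: 60.0
```

servo_tool --steps '[{"dx":0,"dy":0,"dz":-0.008,"wx":0,"wy":0,"wz":0},{"dx":0,"dy":0,"dz":-0.016,"wx":0,"wy":0,"wz":0},{"dx":0,"dy":0,"dz":-0.02,"wx":0,"wy":0,"wz":0},{"dx":0,"dy":0,"dz":-0.02,"wx":0,"wy":0,"wz":0},{"dx":0,"dy":0,"dz":-0.02,"wx":0,"wy":0,"wz":0}]'

```text
time_s: 13.73
eef_pos: [0.5724, -0.2399, 0.0145]
eef_rot: [0.018, 0.717, 0.696, -0.019]
wrist_force: [0.6, -0.6, -2.3]
opening: 0.353
grasp_force: 60.0
```

servo_tool --steps '[{"dx":0,"dy":0,"dz":-0.008,"wx":0,"wy":0,"wz":0},{"dx":0,"dy":0,"dz":-0.016,"wx":0,"wy":0,"wz":0},{"dx":0,"dy":0,"dz":-0.02,"wx":0,"wy":0,"wz":0},{"dx":0,"dy":0,"dz":-0.02,"wx":0,"wy":0,"wz":0},{"dx":0,"dy":0,"dz":-0.02,"wx":0,"wy":0,"wz":0}]'

```text
time_s: 14.15
eef_pos: [0.5724, -0.2399, 0.0123]
eef_rot: [0.018, 0.717, 0.696, -0.019]
wrist_force: [0.3, -0.6, -2.1]
opening: 0.355
grasp_force: 60.0
```

servo_tool --steps '[{"dx":0,"dy":0,"dz":-0.005,"wx":0,"wy":0,"wz":0},{"dx":0,"dy":0,"dz":-0.01,"wx":0,"wy":0,"wz":0},{"dx":0,"dy":0,"dz":-0.01,"wx":0,"wy":0,"wz":0},{"dx":0,"dy":0,"dz":-0.01,"wx":0,"wy":0,"wz":0},{"dx":0,"dy":0,"dz":-0.01,"wx":0,"wy":0,"wz":0}]'

```text
time_s: 14.57
eef_pos: [0.5724, -0.2399, 0.0114]
eef_rot: [0.018, 0.717, 0.696, -0.019]
wrist_force: [0.5, -1.0, -2.0]
opening: 0.353
grasp_force: 60.0
```

servo_tool --steps '[{"dx":0,"dy":0,"dz":-0.005,"wx":0,"wy":0,"wz":0},{"dx":0,"dy":0,"dz":-0.01,"wx":0,"wy":0,"wz":0},{"dx":0,"dy":0,"dz":-0.015,"wx":0,"wy":0,"wz":0},{"dx":0,"dy":0,"dz":-0.015,"wx":0,"wy":0,"wz":0},{"dx":0,"dy":0,"dz":-0.015,"wx":0,"wy":0,"wz":0}]'

```text
time_s: 14.98
eef_pos: [0.5723, -0.2398, 0.0098]
eef_rot: [0.018, 0.717, 0.696, -0.019]
wrist_force: [-0.6, 0.2, -1.0]
opening: 0.357
grasp_force: 60.0
```

servo_tool --steps '[{"dx":0,"dy":0,"dz":-0.005,"wx":0,"wy":0,"wz":0},{"dx":0,"dy":0,"dz":-0.01,"wx":0,"wy":0,"wz":0},{"dx":0,"dy":0,"dz":-0.01,"wx":0,"wy":0,"wz":0},{"dx":0,"dy":0,"dz":-0.01,"wx":0,"wy":0,"wz":0},{"dx":0,"dy":0,"dz":-0.01,"wx":0,"wy":0,"wz":0}]'

```text
time_s: 15.4
eef_pos: [0.5725, -0.2399, 0.0095]
eef_rot: [0.018, 0.717, 0.696, -0.019]
wrist_force: [-2.5, 2.7, 6.1]
opening: 0.355
grasp_force: 60.7
```

Contact at 9.8 mm as predicted. Opening in stages.

servo_tool --steps '[{"dx":0,"dy":0,"dz":0.006,"wx":0,"wy":0,"wz":0},{"dx":0,"dy":0,"dz":0.006,"wx":0,"wy":0,"wz":0},{"dx":0,"dy":0,"dz":0.006,"wx":0,"wy":0,"wz":0},{"dx":0,"dy":0,"dz":0.006,"wx":0,"wy":0,"wz":0},{"dx":0,"dy":0,"dz":0.006,"wx":0,"wy":0,"wz":0}]' --jaw 0.42

```text
time_s: 15.82
eef_pos: [0.5724, -0.24, 0.0094]
eef_rot: [0.018, 0.717, 0.696, -0.019]
wrist_force: [-0.5, -0.1, 0.1]
opening: 0.418
grasp_force: 0.0
```

servo_tool --steps '[{"dx":0,"dy":0,"dz":0,"wx":0,"wy":0,"wz":0},{"dx":0,"dy":0,"dz":0,"wx":0,"wy":0,"wz":0},{"dx":0,"dy":0,"dz":0,"wx":0,"wy":0,"wz":0},{"dx":0,"dy":0,"dz":0,"wx":0,"wy":0,"wz":0},{"dx":0,"dy":0,"dz":0,"wx":0,"wy":0,"wz":0}]' --jaw 0.65

```text
time_s: 16.23
eef_pos: [0.5724, -0.2399, 0.0095]
eef_rot: [0.018, 0.717, 0.696, -0.019]
wrist_force: [0.6, -0.4, 0.6]
opening: 0.65
grasp_force: 0.0
```

servo_tool --steps '[{"dx":0,"dy":0,"dz":0.1,"wx":0,"wy":0,"wz":0},{"dx":0,"dy":0,"dz":0.25,"wx":0,"wy":0,"wz":0},{"dx":0,"dy":0,"dz":0.5,"wx":0,"wy":0,"wz":0},{"dx":0,"dy":0,"dz":0.8,"wx":0,"wy":0,"wz":0},{"dx":0,"dy":0,"dz":1,"wx":0,"wy":0,"wz":0}]'

```text
time_s: 16.65
eef_pos: [0.5733, -0.2404, 0.1129]
eef_rot: [0.02, 0.717, 0.696, -0.019]
wrist_force: [0.4, -1.0, 0.9]
opening: 0.652
grasp_force: 0.0
```

servo_tool --steps '[{"dx":-0.2,"dy":0,"dz":0.3,"wx":0,"wy":0,"wz":0},{"dx":-0.4,"dy":0,"dz":0.6,"wx":0,"wy":0,"wz":0},{"dx":-0.7,"dy":0,"dz":0.8,"wx":0,"wy":0,"wz":0},{"dx":-1,"dy":0,"dz":0.8,"wx":0,"wy":0,"wz":0},{"dx":-1,"dy":0,"dz":0.8,"wx":0,"wy":0,"wz":0}]'

```text
time_s: 17.07
eef_pos: [0.4691, -0.2396, 0.1913]
eef_rot: [0.018, 0.718, 0.696, -0.02]
wrist_force: [0.6, 0.3, -0.9]
opening: 0.655
grasp_force: 0.0
```

```bash
python3 - <<'E'
from plan import *
uvw(); t=snap('top','t4'); s=snap('side','s4')
out=np.hstack([cv2.resize(a['frame'][:,:,::-1][r0:r0+300,c0:c0+400],(400,300)) for a,r0,c0 in((t,100,200),(s,160,220))])
cv2.imwrite('pics/c4.png',out)
E
```

```text
uvw mm [  29.1307 -432.6939   94.7173] z [-0.0025 -0.0538 -0.9985] y [ 0.9995 -0.0309 -0.0008] F [ 0.6003  0.2914 -0.8542] open 0.6552678896504429 0.0 q [-0.6706  0.0987  1.7851 -0.0465  1.2266 -0.6248] 17.0667
```

View pics/c4.png

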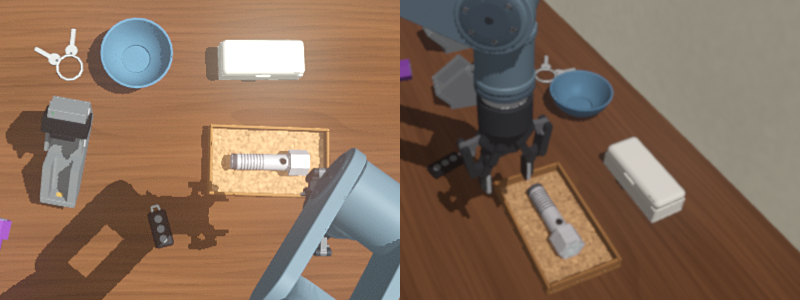

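The torch lies flat and lengthwise in the tray, running from (230,160) to (310,163) in the left panel. The keeper is still at the top of the dock at (68,120). The bystanders haven't moved and the gripper is clear. Handing in.

```bash
python3 -c "
from bench import workorder
print(workorder.hand_in())"
```

```text
the job is handed in; nothing more can be done
None
```

The job is handed in: the keeper is up at its stop, the torch is lying flat and lengthwise in the tray, and the bystanders looked unmoved in the final pictures; arm time was about 17 s of the 64 s allowed.

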